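# Clamp a tilting stage and hold a sample slide flush on its sloping rails

## Task

Grip the red crank handle of the blue vise and swing it over until the jaw is tight on the aluminium stage block. Then pick the glass sample slide up by its blue tab, tilt it to match the stage's slope by touch and hold it squarely across both sprung rails, pressed lightly so that both give about equally, near half of their spring travel, and never bottom out. The program finishes while the gripper is still holding the slide there; leave the glassware and pots alone.

Things in the scene. Friction and masses are not known exactly. Their poses are not given: they have to be found in the camera images.
- vise: Blue bench vise, fixed, jaws 57 mm high. Origin on the worktop, z up. Jaws close along y: fixed jaw face at y = +20 mm, moving jaw with sprung rubber face on the -y side. Bed between the jaws 20 mm high. Crank axis parallel to y through x = 0, z = 45 mm; hub and arm at y = -100 to -112 mm, grip sleeve at y = -117 to -157 mm.
- vise_jaw: The vise's moving jaw, blue, 60 mm wide, with the black sprung rubber face (5 N per mm) that clamps the block. Its origin is the vise's origin, moved along the vise's y by 7 mm per rad of the crank.
- crank (a joint): Crank angle, 0 to 2.05 rad (hard stop). At 0 the 38 mm arm points to the vise's -x, 30 degrees above level; it swings over the top towards +x as the value grows. Jaw moves 7 mm per rad; crank stays where left and takes 5 to 9 N at the grip. The jaw meets the block and pushes it on the fixed jaw by about 1.57 rad and is tight from about 1.85.
- crank_grip (a point): Centre of the red revolving grip sleeve on the crank, a cylinder parallel to the vise's y, 15 mm diameter, 40 mm long, 38 mm from the crank's axis; pinch it from above. Moves with the crank; its orientation means nothing.
- stage: Aluminium block 60 (x) x 40 (y) x 45 mm, 0.5 kg, loose on the vise's bed between the jaws, with a tilting stage on top. Origin: centre of the underside; z up, y along the jaws' closing direction. The stage is locked at a slope not told, between 15 and 35 degrees: uphill is +x, level along y.
- pivot (a point): Point on the tilt axis, 65 mm above the block's origin, axes as stage. The stage's black plate (56 x 36 mm) carries two sprung rails, 8 mm wide, 36 mm long along y, 20 mm either side of its middle along the slope. Unpressed, the rail tops lie in a plane 34 mm from the pivot: its middle is pivot + 34 mm x (-sin slope, 0, cos slope) in the block's axes.
- rail_low (a joint): How far the lower (-x, yellow) rail is pushed in, square to the slope (m): 0 free, 0.010 bottomed. Spring 0.6 N per mm. It reads about 0.0003 when nothing touches it.
- rail_high (a joint): The same for the upper (+x, orange) rail.
- slide: Sample slide holder, 0.06 kg: clear plate 60 (x) x 40 (y) x 6 mm with a blue upright tab in its middle, 26 mm along x, 10 mm thick along y, from the plate up to 40 mm above the underside. Origin: centre of the underside; z towards the tab. To be pinched by the tab along y. On the stage its x runs up or down the slope, its underside on the rails.
- beaker_1: Clear beaker, 44 mm wide, 42 mm high; leave alone.
- jar_blue: Small jar with a white lid and blue contents, 32 mm wide, 28 mm high; leave alone.
- mortar: Small tan mortar, 53 mm wide, 32 mm high; leave alone.
Mind the look-alikes: they are no part of the job. Leave any yellow look-alike of the slide alone.

How it is judged:
By the outcome, as a careful person would: the job done as asked, in the order asked, and still so for the second after the job is handed in, while the arm keeps its last pose, push and grip.
It also fails if it takes over 54 s, if anything falls off the work surface, if the arm or the gripper's body presses on something with over 40 N, if the wrist force passes 120 N, or if a joint passes its speed limit or range.

## Robot

A 6-joint arm with a two-finger parallel gripper is mounted at the origin on a cart in front of the work surface, level with it; the furniture and walls round the work are solid. World frame = base frame: x ahead of the robot, y to its left, z up, the work surface at z = 0. Lengths are in m, angles in rad, forces in N, time in s.
With the tool pointing down it reaches from about 0.275 to 0.85 m from the base axis. Payload 19 kg.
Tool frame: the origin (TCP) lies midway between the tips of the shut fingers; the grasp point (between the pads) lies 19 mm behind it (env.grip_depth is the distance from the TCP to the grasp point, in m); x points along the fingers, y is the direction in which the jaws open and shut, and the axes are right-handed (so a half turn about x gives the same grasp; the last joint's range is limited). The gripper opens to 85 mm and grips with 20 to 120 N. Pads are 22 mm wide; open, the fingers measure 114 mm over their backs; the gripper's body (76 mm by 85 mm) begins 54 mm behind the grasp point. The pads swing forward as they close: fully open they stand 13 mm farther back than shut.
Start: joints at [1.004, 0.15, 1.437, -0, 1.554, -0.134], TCP at [0.241, 0.522, 0.231] pointing down, gripper open.
Joint ranges: [-2.8, 2.8], [-0.68, 2.1], [0.12, 2.68], [-1.39, 4.53], [0.16, 2.79], [-2.81, 2.81]. Speed limits (rad/s): [1.89, 1.89, 2.22, 3.01, 3.01, 3.01].

## Interface

Orientations are given as a rotation vector (axis times angle).
In Python, from workcell import env, optics gives the robot as it stands.
- The arm moves only by the tool send_rows, never from a script. Its argument "increments" is a list of rows, each a list of 7 numbers: the closure, from 0 (fully open) to 1 (shut), then the shift along the tool's x, y, z normalised to -1 to 1, where 1 is 30 cm, then the turn, a rotation vector about the tool's x, y, z normalised to -1 to 1, where 1 is 45 degrees. A call has 1 to 20 rows; each row shifts and turns the commanded pose from where the row before left it, along the tool's axes as they then stand; what a row does not reach is not made up. A row lasts 1/12 s, in which the tool goes at most 41.7 mm and 7.16 degrees, less where a joint would pass 70% of its speed; a pose out of reach is approached as far as the arm can. A call with a number of a shift or a turn outside -1 to 1 is refused whole. A call with a gripper value outside its range is refused whole. The fingers move at their own pace and stop on an object; the grip force is fixed at half the most. Time passes only in rows, so rows that do not move let the fingers close. It gives the time, the measured TCP pose, the force and the opening at its end, in the units of the state.
- env.read_state(): the state, without advancing time (a new reading comes with each control period).
- optics.capture(name): name is "scene" or "top"; returns a dict with "image" (420x560x3 uint8, blue, green, red), "vertical_fov" (degrees; the focal length in pixels is half the picture's height over the tangent of half this angle, whatever the lens; pixels are square), "cx", "cy" (the principal point, pixels), "distortion" ([k1, k2, p1, p2, k3] as OpenCV has them; the pictures are not rectified), "pose" (4x4, takes a point from camera to world coordinates). Camera axes: x right, y up, looking along -z (the intrinsics and any distortion apply to the point x, -y, -z); pixel columns grow to the right and rows downward; lengths in m; the calibration is good to about 2 mm. A picture is of the moment at which its call begins. There is no depth.
- env.finish_job(): hands the job in, once; it reports no verdict.
Trained networks look in a picture, given as the dict that the camera call returned (one of the last four; its "shot" number tells which), for a name from the list of things; names that differ only in an ending like _2 or _b are one class to them, and where a whole thing is asked for, a point or a joint stands for the part that bears it (a point fixed in the world has none). Each returns a list of dicts, best first, with "conf" (0 to 1); they miss things now and then, are a little off and sometimes report something else, mostly with a low value. They report only what shows in the picture. A call takes as long as a camera call. They do not tell look-alikes from the thing itself.
- optics.recognise(picture, name): "at" ([column, row] as shares, 0 to 1, of the picture: columns of its width, rows of its height, amid what is visible of it).
- optics.pinpoint(picture, name): "at" ([column, row] as shares, 0 to 1, of the picture: columns of its width, rows of its height: a listed point, or the origin of a listed thing).
The state is a dict: "time": time; "joint_pos": joint angles; "qvel": joint speeds; "joint_efforts": joint torques, N m; "ee_pos": TCP position; "ee_rot": TCP orientation; "ft_force": force on the tool from outside, world axes, zero at the start; "torque": the same for the moment, N m; "finger_gap": finger opening in m.
Only numpy, scipy, OpenCV 4.12 (cv2) and the standard library are available. Lean on these libraries where they do the work, as an engineer would, in place of code of your own. Each camera call takes 0.05 s, during which the arm holds its last target. There are 200 camera calls.

## Working session

There is one attempt and no reset: what is moved stays moved. The work goes in short steps, Python scripts to look and compute and a tool call to move; the robot and the scene stay as the last step left them, time stands still between calls to the robot, and variables do not carry over. Pictures are saved under pics/ and viewed, about 8 in all and at most 12, crops included, and the job is handed in when it is done.

Besides the shell and the picture viewer there is one more tool, called after "Request:" as name([rows], argument=value, ...), one row to a line, values as JSON. send_rows: Moves the arm, as the interface text tells. Scaled input: -1 to 1 covers 30 cm each way for a shift and 45 degrees each way for a turn. Its arguments: {"type":"object","properties":{"increments":{"type":"array","items":{"type":"array","items":{"type":"number"}}}},"required":["increments"]}

```bash
mkdir -p pics; cat > h.py <<'E'
import numpy as np, cv2
from scipy.spatial.transform import Rotation as R
from workcell import env, optics
def K(p):
    H,W=p["image"].shape[:2]; f=H/2/np.tan(np.radians(p["vertical_fov"])/2)
    return np.array([[f,0,p["cx"]],[0,f,p["cy"]],[0,0,1]])
def ray(p,uv):
    x,y=cv2.undistortPoints(np.array([[uv]],float),K(p),np.array(p["distortion"],float))[0,0]
    T=np.array(p["pose"]); return T[:3,3],T[:3,:3]@np.array([x,-y,-1])
def atz(p,uv,z):
    o,d=ray(p,uv); return o+d*(z-o[2])/d[2]
def tri(obs):
    A=np.zeros((3,3));b=np.zeros(3)
    for p,uv in obs:
        o,d=ray(p,uv);d=d/np.linalg.norm(d);M=np.eye(3)-np.outer(d,d);A+=M;b+=M@o
    x=np.linalg.solve(A,b)
    return x,[np.linalg.norm(np.cross(x-ray(p,uv)[0],ray(p,uv)[1]/np.linalg.norm(ray(p,uv)[1]))) for p,uv in obs]
def proj(p,X):
    T=np.linalg.inv(np.array(p["pose"])); c=(T[:3,:3]@np.array(X,float).T).T+T[:3,3]
    c=c*[1,-1,-1]
    return cv2.projectPoints(c.reshape(-1,1,3),np.zeros(3),np.zeros(3),K(p),np.array(p["distortion"],float))[0][:,0]
def px(p,at): return np.array(at)*[p["image"].shape[1],p["image"].shape[0]]
E
python3 - <<'E'
from h import *
np.set_printoptions(precision=4,suppress=True)
print(env.read_state())
P={n:optics.capture(n) for n in("scene","top")}
for n,p in P.items():
    cv2.imwrite(f"pics/{n}0.png",p["image"]); print(n,np.array(p["pose"]),p["vertical_fov"],p["distortion"])
for k in["vise","vise_jaw","crank_grip","stage","pivot","slide","beaker_1","jar_blue","mortar"]:
    for n,p in P.items():
        print(k,n,[(px(p,r["at"]).round(1),round(r["conf"],2)) for r in optics.pinpoint(p,k)[:3]])
E
```

```text
{'time': 0.0, 'joint_pos': array([ 1.004 ,  0.151 ,  1.438 , -0.    ,  1.5538, -0.134 ]), 'qvel': array([ 0.0006,  0.0004, -0.002 ,  0.0019, -0.0005,  0.0002]), 'joint_efforts': array([ -0.0002, -71.3053, -57.0866,  -0.0003,   0.009 ,   0.0001]), 'ee_pos': array([0.2411, 0.5218, 0.2307]), 'ee_rot': array([ 0.3386,  1.5444, -0.3403]), 'ft_force': array([-0.3413, -0.521 ,  0.2463]), 'torque': array([-0.008 ,  0.03  ,  0.0054]), 'finger_gap': 0.08534410850842328}
scene [[ 0.7928  0.3767 -0.4792 -0.1095]
 [-0.6092  0.4638 -0.6433 -0.796 ]
 [-0.0201  0.8019  0.5972  0.8613]
 [ 0.      0.      0.      1.    ]] 42.42540125996661 [0.0393 0.     0.     0.     0.    ]
top [[ 0.0207  0.9958 -0.0891  0.3555]
 [-0.9997  0.0198 -0.0107 -0.012 ]
 [-0.0089  0.0893  0.996   1.3298]
 [ 0.      0.      0.      1.    ]] 48.33670665139346 [-0.1591  0.      0.      0.      0.    ]
vise scene []
vise top [(array([275.6, 195.5]), 0.77)]
vise_jaw scene [(array([267.5, 247.3]), 0.93)]
vise_jaw top [(array([276.5, 196.2]), 0.65)]
crank_grip scene [(array([296.9, 261. ]), 0.44)]
crank_grip top [(array([325.9, 202.5]), 0.62), (array([277.5, 192.9]), 0.5), (array([367.5, 196.1]), 0.32)]
stage scene [(array([273.8, 240.7]), 0.63)]
stage top [(array([273.4, 193. ]), 0.71)]
pivot scene [(array([268.5, 221.3]), 0.86)]
pivot top [(array([278.6, 192.8]), 0.65)]
slide scene [(array([231.3, 208.5]), 0.8), (array([192.4, 200.6]), 0.75)]
slide top [(array([182.5, 202.8]), 0.77), (array([213.5, 189.4]), 0.75)]
beaker_1 scene [(array([346.5, 312. ]), 0.68), (array([272.2, 219.1]), 0.36)]
beaker_1 top [(array([366.8, 194.2]), 0.49)]
jar_blue scene [(array([354.2, 349.3]), 0.69)]
jar_blue top [(array([397.8, 214.9]), 0.69)]
mortar scene [(array([390.5, 327.1]), 0.95)]
mortar top [(array([393.3, 183.5]), 0.83)]
```

```bash
python3 - <<'E'
import cv2
s=cv2.imread("pics/scene0.png");t=cv2.imread("pics/top0.png")
cv2.imwrite("pics/s0c.png",cv2.resize(s[160:400,150:450],(750,600),interpolation=2))
cv2.imwrite("pics/t0c.png",cv2.resize(t[130:250,150:430],None,fx=2.85,fy=2.85,interpolation=2))
E
```

```text
(no output)
```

View pics/s0c.png

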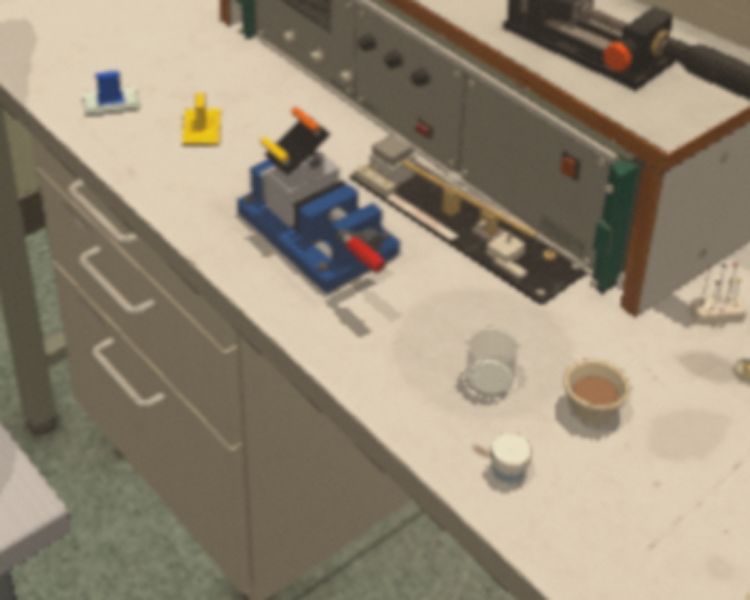

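View pics/t0c.png

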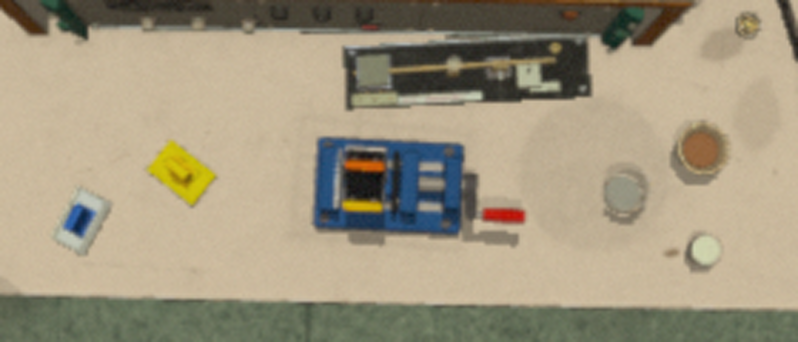

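Scene crop: the vise's red grip is at about (365,252), the yellow and orange rails at (274,151) and (305,120). The blue-tab slide with the clear plate is at crop (110,95), full image (192,200). A yellow look-alike is at (201,125), full (231,208). The blue-tabbed one on the left matches the description, and the yellow one stays untouched.

```bash
cat > seg.py <<'E'
from h import *
def seg(p,box,f):
    u0,v0,u1,v1=box; im=cv2.cvtColor(p["image"][v0:v1,u0:u1],cv2.COLOR_BGR2HSV).astype(int)
    m=f(im[...,0],im[...,1],im[...,2]).astype(np.uint8)
    n,l,s,c=cv2.connectedComponentsWithStats(m)
    i=1+np.argmax(s[1:,4]); pts=np.argwhere(l==i)[:,::-1]+[u0,v0]
    r=cv2.minAreaRect(pts.astype(np.float32))
    return pts.mean(0),len(pts),r
red=lambda h,s,v:((h<5)|(h>174))&(s>150)&(v>70)
org=lambda h,s,v:(h>=5)&(h<17)&(s>170)&(v>120)
yel=lambda h,s,v:(h>=20)&(h<34)&(s>150)&(v>110)
blu=lambda h,s,v:(h>100)&(h<125)&(s>130)&(v>40)
E
python3 - <<'E'
from seg import *
np.set_printoptions(precision=4,suppress=True)
P={n:optics.capture(n) for n in("scene","top")}
B={"red":(red,(270,240,320,280),(305,190,350,225)),"org":(org,(255,195,300,225),(262,180,300,205)),"yel":(yel,(245,205,275,230),(262,190,295,210)),"tab":(blu,(180,180,210,208),(165,190,195,225)),"vise":(blu,(235,210,320,285),(255,170,320,218)),"ytab":(yel,(215,190,245,220),(195,175,230,210))}
for k,(f,a,b) in B.items():
    S=seg(P["scene"],a,f);T=seg(P["top"],b,f)
    print(k,S,T); print("  tri",tri([(P["scene"],S[0]),(P["top"],T[0])]))
for k in["crank_grip","pivot","slide","vise_jaw"]:
    d={"crank_grip":([296.9,261],[325.9,202.5]),"pivot":([268.5,221.3],[278.6,192.8]),"slide":([192.4,200.6],[182.5,202.8]),"vise_jaw":([267.5,247.3],[276.5,196.2])}[k]
    print(k,tri([(P["scene"],d[0]),(P["top"],d[1])]))
bx=cv2.boxPoints(seg(P["top"],(255,170,320,218),blu)[2]); print("vise corners",[atz(P["top"],q,0.015) for q in bx])
for k,q in{"beaker":(366.8,194.2),"jar":(397.8,214.9)}.items(): print(k,atz(P["top"],q,.02))
E
```

```text
red (array([295.8495, 260.9247]), 93, ((296.0000305175781, 261.0000305175781), (15.55634880065918, 5.656853675842285), 45.0)) (array([326.6379, 205.    ]), 58, ((326.5, 205.0), (4.0, 13.0), 90.0))
  tri (array([ 0.4633, -0.1411,  0.0723]), [np.float64(0.0004131210415568129), np.float64(0.0004131210415567194)])
org (array([272.0714, 207.8214]), 28, ((271.7600402832031, 207.8200225830078), (10.600000381469727, 2.8000001907348633), 36.869895935058594)) (array([277.5106, 187.5957]), 47, ((277.5, 187.5), (3.0, 13.0), 90.0))
  tri (array([ 0.5028, -0.0081,  0.1195]), [np.float64(0.0002925469040641718), np.float64(0.00029254690406414367)])
yel (array([259.8085, 219.617 ]), 47, ((259.32000732421875, 219.239990234375), (12.0, 4.400000095367432), 36.869895935058594)) (array([276.2708, 201.6875]), 48, ((276.5, 201.5), (3.0, 13.0), 90.0))
  tri (array([ 0.468 , -0.0058,  0.1008]), [np.float64(0.0007723154143768394), np.float64(0.0007723154143768439)])
tab (array([193.1067, 194.7067]), 75, ((193.00997924804688, 194.57000732421875), (10.74802303314209, 7.212489604949951), 81.8698959350586)) (array
[... 941 characters left out ...]
(1.77102819905837e-05)])
crank_grip (array([ 0.4696, -0.139 ,  0.0671]), [np.float64(0.0014835644615682944), np.float64(0.0014835644615684349)])
pivot (array([ 0.4916, -0.0105,  0.0874]), [np.float64(0.001039218423239839), np.float64(0.0010392184232398444)])
slide (array([0.4583, 0.2684, 0.0064]), [np.float64(0.01042487616907294), np.float64(0.010424876169072807)])
vise_jaw (array([ 0.4912, -0.0048,  0.0043]), [np.float64(0.0007615018063548044), np.float64(0.0007615018063546256)])
vise corners [array([0.4549, 0.0391, 0.015 ]), array([0.5402, 0.0368, 0.015 ]), array([ 0.5359, -0.1037,  0.015 ]), array([ 0.4507, -0.1006,  0.015 ])]
beaker [ 0.501  -0.2605  0.02  ]
jar [ 0.444  -0.3496  0.02  ]
```

```bash
cat >> h.py <<'E'
def plan(p,Rm,N,p0=None,R0=None):
    s=env.read_state()
    if p0 is None:p0=s["ee_pos"]
    if R0 is None:R0=R.from_rotvec(s["ee_rot"])
    D=(R0.inv()*Rm).as_rotvec(); w=D/N; Rw=R.from_rotvec(w).as_matrix()
    S=sum(np.linalg.matrix_power(Rw,k) for k in range(N))
    v=np.linalg.solve(S,R0.inv().apply(np.array(p)-p0))
    print("N",N,"row",np.round(np.r_[v/.3,w/np.radians(45)],4),"mm/row %.1f deg/row %.2f"%(np.linalg.norm(v)*1e3,np.degrees(np.linalg.norm(w))))
def tool(yaw,tilt=0):
    """tool y along world dir yaw(deg); x down, tilted about world y"""
    a=np.radians(yaw); x=np.array([0,0,-1.]);y=np.array([np.cos(a),np.sin(a),0]);z=np.cross(x,y)
    return R.from_euler('y',-tilt,degrees=True)*R.from_matrix(np.c_[x,y,z])
E
python3 - <<'E'
from h import *
s=env.read_state(); print(R.from_rotvec(s["ee_rot"]).as_matrix().round(3))
for yaw in(-2,178):
    print(yaw); plan([.465,-.140,.231],tool(yaw),25)
E
```

```text
[[-0.     0.419  0.908]
 [-0.     0.908 -0.419]
 [-1.    -0.    -0.   ]]
-2
N 25 row [ 0.     -0.0243  0.0957  0.0597  0.      0.    ] mm/row 29.6 deg/row 2.69
178
N 25 row [ 0.     -0.1082 -0.0204 -0.1003 -0.      0.    ] mm/row 33.0 deg/row 4.51
```

Request:
send_rows([
  [0, 0, -0.0243, 0.0957, 0.0597, 0, 0],
  [0, 0, -0.0243, 0.0957, 0.0597, 0, 0],
  [0, 0, -0.0243, 0.0957, 0.0597, 0, 0],
  [0, 0, -0.0243, 0.0957, 0.0597, 0, 0],
  [0, 0, -0.0243, 0.0957, 0.0597, 0, 0],
  [0, 0, -0.0243, 0.0957, 0.0597, 0, 0],
  [0, 0, -0.0243, 0.0957, 0.0597, 0, 0],
  [0, 0, -0.0243, 0.0957, 0.0597, 0, 0],
  [0, 0, -0.0243, 0.0957, 0.0597, 0, 0],
  [0, 0, -0.0243, 0.0957, 0.0597, 0, 0],
  [0, 0, -0.0243, 0.0957, 0.0597, 0, 0],
  [0, 0, -0.0243, 0.0957, 0.0597, 0, 0],
  [0, 0, -0.0243, 0.0957, 0.0597, 0, 0],
  [0, 0, -0.0243, 0.0957, 0.0597, 0, 0],
  [0, 0, -0.0243, 0.0957, 0.0597, 0, 0],
  [0, 0, -0.0243, 0.0957, 0.0597, 0, 0],
  [0, 0, -0.0243, 0.0957, 0.0597, 0, 0],
  [0, 0, -0.0243, 0.0957, 0.0597, 0, 0],
  [0, 0, -0.0243, 0.0957, 0.0597, 0, 0],
  [0, 0, -0.0243, 0.0957, 0.0597, 0, 0],
])

```text
time: 2.77
ee_pos: [0.4863, 0.0048, 0.2313]
ee_rot: [1.062, 1.296, -1.062]
ft_force: [0.3, -0.4, -0.1]
finger_gap: 0.0855
```

Request:
send_rows([
  [0, 0, -0.0243, 0.0957, 0.0597, 0, 0],
  [0, 0, -0.0243, 0.0957, 0.0597, 0, 0],
  [0, 0, -0.0243, 0.0957, 0.0597, 0, 0],
  [0, 0, -0.0243, 0.0957, 0.0597, 0, 0],
  [0, 0, -0.0243, 0.0957, 0.0597, 0, 0],
  [0.4, 0.1, 0, 0, 0, 0, 0],
  [0.4, 0.1, 0, 0, 0, 0, 0],
  [0.4, 0.1, 0, 0, 0, 0, 0],
  [0.4, 0.1, 0, 0, 0, 0, 0],
  [0.4, 0, 0, 0, 0, 0, 0],
])

```text
time: 3.6
ee_pos: [0.4631, -0.139, 0.1064]
ee_rot: [1.234, 1.2, -1.238]
ft_force: [-0.7, -0.0, -1.2]
finger_gap: 0.051
```

```bash
python3 - <<'E'
from h import *
s=env.read_state(); print(s["time"],s["ee_pos"],R.from_rotvec(s["ee_rot"]).as_matrix().round(3),s["finger_gap"],s["ft_force"],s["joint_pos"])
P=optics.capture("scene");Q=optics.capture("top")
cv2.imwrite("pics/c1.png",np.hstack([cv2.resize(P["image"][190:290,230:330],(400,400)),cv2.resize(Q["image"][150:250,260:360],(400,400))]))
E
```

```text
3.6 [ 0.46307805 -0.13904306  0.1064301 ] [[-0.007  0.999 -0.035]
 [ 0.003 -0.035 -0.999]
 [-1.    -0.007 -0.003]] 0.05095505281015382 [-0.65542703 -0.03934977 -1.24969646] [-4.51131759e-01  4.31972284e-02  1.81424200e+00 -1.21341774e-04
  1.29140114e+00 -4.16572967e-01]
```

View pics/c1.png

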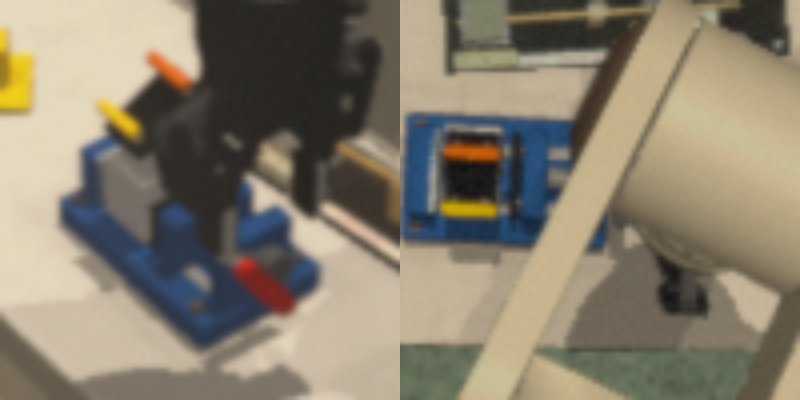

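The gripper stands over the red sleeve (scene crop (265,287)), with its jaws straddling it along x. Next I descend and close.

Request:
send_rows([
  [0.4, 0.05, 0.006, 0, 0, 0, 0],
  [0.4, 0.06, 0, 0, 0, 0, 0],
  [0.4, 0.06, 0, 0, 0, 0, 0],
  [0.4, 0.035, 0, 0, 0, 0, 0],
  [0.4, 0, 0, 0, 0, 0, 0],
  [0.7, 0, 0, 0, 0, 0, 0],
  [0.75, 0, 0, 0, 0, 0, 0],
  [0.8, 0, 0, 0, 0, 0, 0],
  [0.9, 0, 0, 0, 0, 0, 0],
  [1, 0, 0, 0, 0, 0, 0],
  [1, 0, 0, 0, 0, 0, 0],
  [1, 0, 0, 0, 0, 0, 0],
])

```text
time: 4.7
ee_pos: [0.4669, -0.1405, 0.0509]
ee_rot: [1.233, 1.193, -1.235]
ft_force: [-9.6, -2.3, 6.6]
finger_gap: 0.0126
```

```bash
python3 - <<'E'
from seg import *
s=env.read_state(); print(s["ee_pos"],s["finger_gap"],s["ft_force"],s["torque"])
P=optics.capture("scene")
cv2.imwrite("pics/c2.png",cv2.resize(P["image"][190:290,230:330],(500,500)))
E
```

```text
[ 0.46691539 -0.14046645  0.05090248] 0.012569637583556316 [-9.62924484 -2.30657821  6.59850159] [-0.29687161  1.43450819  0.08304312]
```

View pics/c2.png

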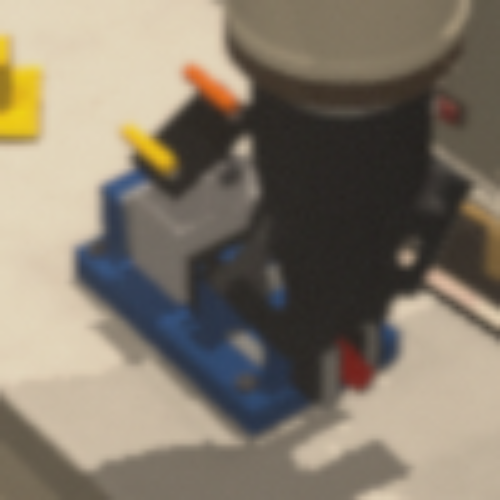

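```bash
python3 - <<'E'
import numpy as np
t=np.arange(0,2.06,.15);a=np.radians(150)-t
p=38*np.c_[np.cos(a),np.sin(a)]
d=np.diff(p,axis=0)/300
for T,q,r in zip(t[1:],p[1:],d):print(round(T,2),q.round(1),[round(-r[1],4),round(r[0],4)])
E
```

```text
0.15 [-29.7  23.7] [np.float64(-0.0157), np.float64(0.0107)]
0.3 [-25.8  27.9] [np.float64(-0.0139), np.float64(0.0129)]
0.45 [-21.4  31.4] [np.float64(-0.0118), np.float64(0.0149)]
0.6 [-16.4  34.3] [np.float64(-0.0095), np.float64(0.0165)]
0.75 [-11.1  36.3] [np.float64(-0.0069), np.float64(0.0177)]
0.9 [-5.6 37.6] [np.float64(-0.0042), np.float64(0.0185)]
1.05 [ 0.1 38. ] [np.float64(-0.0014), np.float64(0.0189)]
1.2 [ 5.8 37.6] [np.float64(0.0015), np.float64(0.0189)]
1.35 [11.3 36.3] [np.float64(0.0043), np.float64(0.0185)]
1.5 [16.6 34.2] [np.float64(0.007), np.float64(0.0176)]
1.65 [21.5 31.3] [np.float64(0.0096), np.float64(0.0164)]
1.8 [26.  27.7] [np.float64(0.0119), np.float64(0.0148)]
1.95 [29.8 23.5] [np.float64(0.014), np.float64(0.0128)]
```

Request:
send_rows([
  [1, -0.0157, 0.0107, 0, 0, 0, 0],
  [1, -0.0139, 0.0129, 0, 0, 0, 0],
  [1, -0.0118, 0.0149, 0, 0, 0, 0],
  [1, -0.0095, 0.0165, 0, 0, 0, 0],
  [1, 0, 0, 0, 0, 0, 0],
])

```text
time: 5.17
ee_pos: [0.4835, -0.1398, 0.0631]
ee_rot: [1.235, 1.196, -1.235]
ft_force: [15.6, -0.9, -44.0]
finger_gap: 0.0128
```

Request:
send_rows([
  [1, -0.0069, 0.0177, 0, 0, 0, 0],
  [1, -0.0042, 0.0185, 0, 0, 0, 0],
  [1, -0.0014, 0.0189, 0, 0, 0, 0],
  [1, 0, 0, 0, 0, 0, 0],
])

```text
time: 5.5
ee_pos: [0.4973, -0.1399, 0.0648]
ee_rot: [1.232, 1.203, -1.24]
ft_force: [-2.2, -1.6, -52.5]
finger_gap: 0.0125
```

Request:
send_rows([
  [1, 0.012, 0, 0, 0, 0, 0],
  [1, 0, 0, 0, 0, 0, 0],
])

```text
time: 5.67
ee_pos: [0.4987, -0.1406, 0.0636]
ee_rot: [1.233, 1.197, -1.237]
ft_force: [-5.5, 0.8, -22.3]
finger_gap: 0.0126
```

Request:
send_rows([
  [1, 0.0015, 0.0189, 0, 0, 0, 0],
  [1, 0.0043, 0.0185, 0, 0, 0, 0],
  [1, 0.007, 0.0176, 0, 0, 0, 0],
  [1, 0, 0, 0, 0, 0, 0],
])

```text
time: 6.0
ee_pos: [0.5139, -0.1409, 0.0587]
ee_rot: [1.232, 1.201, -1.24]
ft_force: [-13.9, 0.5, -25.7]
finger_gap: 0.0127
```

Request:
send_rows([
  [1, 0.0065, -0.003, 0, 0, 0, 0],
  [1, 0.0096, 0.0164, 0, 0, 0, 0],
  [1, 0.0119, 0.0148, 0, 0, 0, 0],
  [1, 0, 0, 0, 0, 0, 0],
  [1, 0, 0, 0, 0, 0, 0],
])

```text
time: 6.42
ee_pos: [0.5227, -0.1414, 0.0513]
ee_rot: [1.232, 1.199, -1.239]
ft_force: [-15.0, 0.1, -18.5]
finger_gap: 0.0123
```

Request:
send_rows([
  [1, 0.009, 0.008, 0, 0, 0, 0],
  [1, 0, 0, 0, 0, 0, 0],
  [1, 0, 0, 0, 0, 0, 0],
])

```text
time: 6.67
ee_pos: [0.5247, -0.1414, 0.0488]
ee_rot: [1.232, 1.2, -1.239]
ft_force: [-17.9, 0.4, -14.7]
finger_gap: 0.0126
```

Request:
send_rows([
  [1, 0.008, 0, 0, 0, 0, 0],
  [1, 0, 0, 0, 0, 0, 0],
  [1, 0, 0, 0, 0, 0, 0],
])

```text
time: 6.92
ee_pos: [0.5257, -0.1416, 0.0472]
ee_rot: [1.233, 1.198, -1.237]
ft_force: [-15.6, 0.7, -8.5]
finger_gap: 0.0128
```

```bash
python3 - <<'E'
from seg import *
s=env.read_state(); print(s["ee_pos"],s["finger_gap"],s["ft_force"],s["torque"])
P=optics.capture("scene");Q=optics.capture("top")
cv2.imwrite("pics/c3.png",np.hstack([cv2.resize(P["image"][190:290,230:330],(500,500)),cv2.resize(Q["image"][150:250,255:315],(300,500))]))
E
```

```text
[ 0.52565904 -0.14162552  0.04722399] 0.012830972965097207 [-15.59583666   0.74552972  -8.5346256 ] [0.30129125 2.27526182 0.14227789]
```

View pics/c3.png

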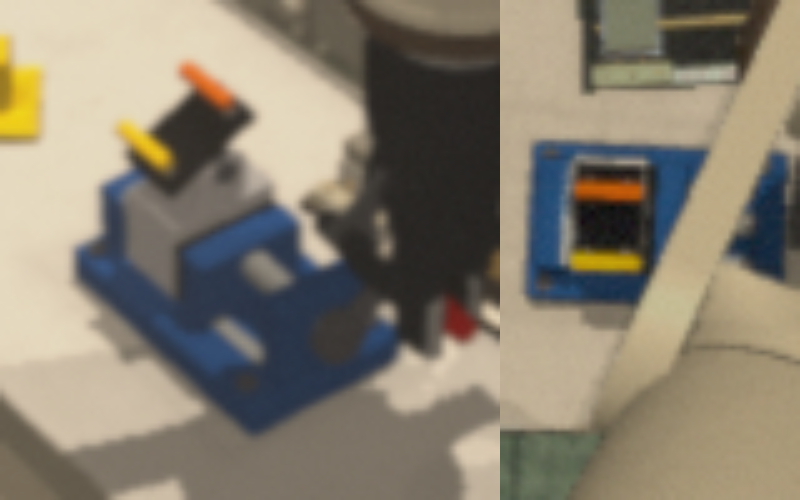

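Request:
send_rows([
  [1, 0.006, 0.003, 0, 0, 0, 0],
  [1, 0, 0, 0, 0, 0, 0],
  [1, 0, 0, 0, 0, 0, 0],
])

```text
time: 7.27
ee_pos: [0.5266, -0.1417, 0.0457]
ee_rot: [1.233, 1.197, -1.237]
ft_force: [-16.8, 1.1, -3.6]
finger_gap: 0.0124
```

Request:
send_rows([
  [1, 0.006, 0.002, 0, 0, 0, 0],
  [1, 0, 0, 0, 0, 0, 0],
  [1, 0, 0, 0, 0, 0, 0],
])

```text
time: 7.52
ee_pos: [0.5272, -0.1418, 0.0447]
ee_rot: [1.232, 1.197, -1.237]
ft_force: [-23.2, 2.7, 9.7]
finger_gap: 0.0123
```

Request:
send_rows([
  [0.9, 0, -0.003, 0, 0, 0, 0],
  [0.5, 0, 0, 0, 0, 0, 0],
  [0.5, 0, 0, 0, 0, 0, 0],
  [0.5, 0, 0, 0, 0, 0, 0],
  [0.5, -0.05, 0, 0, 0, 0, 0],
  [0.5, -0.1, 0, 0, 0, 0, 0],
  [0.5, -0.12, 0, 0, 0, 0, 0],
  [0.4, -0.12, 0, 0, 0, 0, 0],
  [0.4, -0.1, 0, 0, 0, 0, 0],
  [0.4, 0, 0, 0, 0, 0, 0],
])

```text
time: 8.35
ee_pos: [0.5303, -0.1429, 0.1983]
ee_rot: [1.236, 1.184, -1.229]
ft_force: [1.6, -0.9, 0.9]
finger_gap: 0.0513
```

```bash
python3 - <<'E'
from seg import *
np.set_printoptions(precision=4,suppress=True)
s=env.read_state(); print(s["ee_pos"],s["finger_gap"],s["ft_force"])
P=optics.capture("scene");Q=optics.capture("top")
S=seg(P,(180,180,210,208),blu);T=seg(Q,(165,190,195,225),blu)
t=tri([(P,S[0]),(Q,T[0])]); print("tab",t,T)
a=px(Q,optics.pinpoint(Q,"slide")[0]["at"]);print([ (px(Q,r["at"]),atz(Q,px(Q,r["at"]),0)) for r in optics.pinpoint(Q,"slide")],[ (px(P,r["at"]),atz(P,px(P,r["at"]),0)) for r in optics.pinpoint(P,"slide")])
g=seg(P,(270,230,340,290),red); print("red",g)
# overlay candidates of slide pose
c=Q["image"][190:226,160:196]; k=14; im=cv2.resize(c,None,fx=k,fy=k,interpolation=cv2.INTER_CUBIC)
c2=P["image"][180:212,174:212]; im2=cv2.resize(c2,None,fx=k,fy=k,interpolation=cv2.INTER_CUBIC)
x0=np.array([.4545,.2749,0]);yaw=np.radians(-27)
Rz=R.from_euler('z',yaw).as_matrix()
def box(sx,sy,z): return (Rz@np.array([[-sx,-sy,z],[sx,-sy,z],[sx,sy,z],[-sx,sy,z]]).T).T+x0
for I,pp,o in((im,Q,(160,190)),(im2,P,(174,180))):
    for b,col in((box(.03,.02,.006),(0,0,255)),(box(.013,.005,.04),(0,255,0))):
        q=((proj(pp,b)-o+.5)*k).astype(int); cv2.polylines(I,[q.reshape(-1,1,2)],True,col,1)
h=min(im.shape[0],im2.shape[0])
cv2.imwrite("pics/sl.png",cv2.resize(np.hstack([im[:h],im2[:h]]),None,fx=.75,fy=.75))
E
```

```text
[ 0.5303 -0.1429  0.1983] 0.051262175472774785 [ 1.5977 -0.906   0.8826]
tab (array([0.4545, 0.2746, 0.0232]), [np.float64(0.0003516448152446579), np.float64(0.0003516448152446306)]) (array([177.2632, 206.614 ]), 57, ((177.3000030517578, 206.4000244140625), (6.260990142822266, 8.497057914733887), 26.56505012512207))
[(array([213.696, 188.202]), array([0.5118, 0.1756, 0.    ])), (array([180.488, 204.204]), array([0.4638, 0.2704, 0.    ]))] [(array([194.488, 201.516]), array([ 0.4556,  0.2744, -0.    ])), (array([232.512, 213.99 ]), array([0.504, 0.163, 0.   ]))]
red (array([317.4308, 251.2308]), 65, ((317.33843994140625, 251.20770263671875), (15.173102378845215, 4.122171878814697), 37.87498474121094))
```

View pics/sl.png

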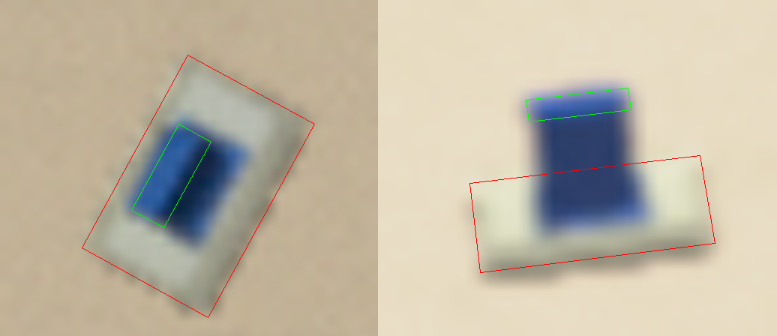

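Overlay at (0.4545, 0.2747), yaw −27°: the plate and tab outlines match the blue-tab slide in both views. The clear plate confirms it is the right one.

```bash
python3 - <<'E'
from h import *
plan([.4545,.2747,.19],tool(63),18)
E
```

```text
N 18 row [ 0.0001  0.0266 -0.0783 -0.0802 -0.0001  0.0001] mm/row 24.8 deg/row 3.61
```

Request:
send_rows([
  [0.4, 0, 0.0266, -0.0783, -0.0802, 0, 0],
  [0.4, 0, 0.0266, -0.0783, -0.0802, 0, 0],
  [0.4, 0, 0.0266, -0.0783, -0.0802, 0, 0],
  [0.4, 0, 0.0266, -0.0783, -0.0802, 0, 0],
  [0.4, 0, 0.0266, -0.0783, -0.0802, 0, 0],
  [0.4, 0, 0.0266, -0.0783, -0.0802, 0, 0],
  [0.4, 0, 0.0266, -0.0783, -0.0802, 0, 0],
  [0.4, 0, 0.0266, -0.0783, -0.0802, 0, 0],
  [0.4, 0, 0.0266, -0.0783, -0.0802, 0, 0],
  [0.4, 0, 0.0266, -0.0783, -0.0802, 0, 0],
  [0.4, 0, 0.0266, -0.0783, -0.0802, 0, 0],
  [0.4, 0, 0.0266, -0.0783, -0.0802, 0, 0],
  [0.4, 0, 0.0266, -0.0783, -0.0802, 0, 0],
  [0.4, 0, 0.0266, -0.0783, -0.0802, 0, 0],
  [0.4, 0, 0.0266, -0.0783, -0.0802, 0, 0],
  [0.4, 0, 0.0266, -0.0783, -0.0802, 0, 0],
  [0.4, 0, 0.0266, -0.0783, -0.0802, 0, 0],
  [0.4, 0, 0.0266, -0.0783, -0.0802, 0, 0],
  [0.4, 0, 0, 0, 0, 0, 0],
  [0.4, 0, 0, 0, 0, 0, 0],
])

```text
time: 10.27
ee_pos: [0.4542, 0.2752, 0.1904]
ee_rot: [0.367, 1.54, -0.369]
ft_force: [1.7, -0.1, -0.1]
finger_gap: 0.0516
```

```bash
python3 - <<'E'
from h import *
s=env.read_state();print(s["ee_pos"],R.from_rotvec(s["ee_rot"]).as_matrix().round(3))
plan([.4545,.2747,.06],tool(63),6)
E
```

```text
[0.45421261 0.27521208 0.19039965] [[-0.001  0.452  0.892]
 [-0.001  0.892 -0.452]
 [-1.    -0.001 -0.001]]
N 6 row [ 0.0724 -0.0001  0.0003  0.0004 -0.0002  0.0003] mm/row 21.7 deg/row 0.02
```

Request:
send_rows([
  [0.4, 0.1, 0, 0, 0, 0, 0],
  [0.4, 0.1, 0, 0, 0, 0, 0],
  [0.4, 0.1, 0, 0, 0, 0, 0],
  [0.4, 0.1, 0, 0, 0, 0, 0],
  [0.4, 0.09, 0, 0, 0, 0, 0],
  [0.4, 0.06, 0, 0, 0, 0, 0],
  [0.4, 0.03, 0, 0, 0, 0, 0],
  [0.4, 0.016, 0, 0, 0, 0, 0],
  [0.4, 0, 0, 0, 0, 0, 0],
  [0.4, 0, 0, 0, 0, 0, 0],
  [0.75, 0, 0, 0, 0, 0, 0],
  [0.8, 0, 0, 0, 0, 0, 0],
  [0.85, 0, 0, 0, 0, 0, 0],
  [0.9, 0, 0, 0, 0, 0, 0],
  [1, 0, 0, 0, 0, 0, 0],
  [1, 0, 0, 0, 0, 0, 0],
  [1, 0, 0, 0, 0, 0, 0],
  [1, 0, 0, 0, 0, 0, 0],
])

```text
time: 11.77
ee_pos: [0.4555, 0.2748, 0.0133]
ee_rot: [0.37, 1.538, -0.369]
ft_force: [-1.4, -0.7, 7.5]
finger_gap: 0.009
```

Request:
send_rows([
  [1, -0.02, 0, 0, 0, 0, 0],
  [1, -0.03, 0, 0, 0, 0, 0],
  [1, -0.08, 0, 0, 0, 0, 0],
  [1, -0.1, 0, 0, 0, 0, 0],
  [1, -0.13, 0, 0, 0, 0, 0],
  [1, -0.13, 0, 0, 0, 0, 0],
  [1, -0.13, 0, 0, 0, 0, 0],
  [1, -0.1, 0, 0, 0, 0, 0],
  [1, 0, 0, 0, 0, 0, 0],
  [1, 0, 0, 0, 0, 0, 0],
])

```text
time: 12.6
ee_pos: [0.4555, 0.2748, 0.231]
ee_rot: [0.371, 1.536, -0.368]
ft_force: [-0.4, -0.9, -1.6]
finger_gap: 0.0091
```

```bash
cat >> h.py <<'E'
def ptool(phi,yaw=-2): return R.from_euler('z',yaw,degrees=True)*R.from_euler('y',-phi,degrees=True)*tool(90)
E
python3 - <<'E'
from seg import *
s=env.read_state();print(s["ee_pos"],s["ft_force"],s["finger_gap"])
P=optics.capture("scene");Q=optics.capture("top")
for n,p in(("scene",P),("top",Q)):
    for k in("pivot","stage","vise","slide"): print(n,k,[(px(p,r["at"]).round(1),round(r["conf"],2)) for r in optics.pinpoint(p,k)[:2]])
k=9; O=[]
piv=np.array([.500,-.007,.085]); yaw=-2; phi=28
Rz=R.from_euler('z',yaw,degrees=True).as_matrix(); Rs=Rz@R.from_euler('y',-phi,degrees=True).as_matrix()
for pp,o in((Q,(255,170)),(P,(240,193))):
    I=cv2.resize(pp["image"][o[1]:o[1]+45,o[0]:o[0]+44],None,fx=k,fy=k,interpolation=cv2.INTER_CUBIC)
    for c,col in((-.02,(255,0,255)),(.02,(0,255,0))):
        b=(Rs@np.array([[c-.004,-.018,.034],[c+.004,-.018,.034],[c+.004,.018,.034],[c-.004,.018,.034]]).T).T+piv
        cv2.polylines(I,[((proj(pp,b)-o+.5)*k).astype(int).reshape(-1,1,2)],True,col,1)
    b=(Rz@np.array([[-.03,-.02,-.02],[.03,-.02,-.02],[.03,.02,-.02],[-.03,.02,-.02]]).T).T+piv
    cv2.polylines(I,[((proj(pp,b)-o+.5)*k).astype(int).reshape(-1,1,2)],True,(255,255,0),1)
    O.append(I)
cv2.imwrite("pics/st.png",np.hstack(O))
plan([.49,-.007,.25],ptool(28),14)
E
```

```text
[0.45546514 0.27478646 0.23098636] [-0.40291586 -0.8505356  -1.60532394] 0.009067960962397426
scene pivot [(array([266.2, 217.3]), 0.62)]
scene stage [(array([272.6, 237.1]), 0.97)]
scene vise [(array([267.5, 248.8]), 0.58)]
scene slide [(array([183.3, 132. ]), 0.76), (array([230.5, 210.2]), 0.59)]
top pivot [(array([280.2, 191. ]), 0.84)]
top stage [(array([275.3, 194. ]), 0.78)]
top vise [(array([277.3, 195.6]), 0.81)]
top slide [(array([212.5, 191. ]), 0.6), (array([277.8, 193.5]), 0.39)]
N 14 row [-0.0003 -0.0627  0.027  -0.0389 -0.0438  0.0097] mm/row 20.5 deg/row 2.67
```

View pics/st.png

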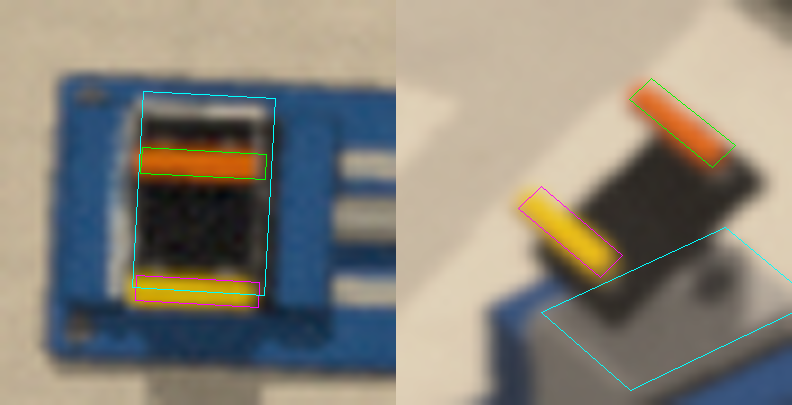

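```bash
python3 - <<'E'
from h import *
plan([.4484,-.005,.19],ptool(28,-1),16)
E
```

```text
N 16 row [ 0.0099 -0.0574  0.0119 -0.0354 -0.0383  0.0089] mm/row 17.8 deg/row 2.38
```

Request:
send_rows([
  [1, 0.0099, -0.0574, 0.0119, -0.0354, -0.0383, 0.0089],
  [1, 0.0099, -0.0574, 0.0119, -0.0354, -0.0383, 0.0089],
  [1, 0.0099, -0.0574, 0.0119, -0.0354, -0.0383, 0.0089],
  [1, 0.0099, -0.0574, 0.0119, -0.0354, -0.0383, 0.0089],
  [1, 0.0099, -0.0574, 0.0119, -0.0354, -0.0383, 0.0089],
  [1, 0.0099, -0.0574, 0.0119, -0.0354, -0.0383, 0.0089],
  [1, 0.0099, -0.0574, 0.0119, -0.0354, -0.0383, 0.0089],
  [1, 0.0099, -0.0574, 0.0119, -0.0354, -0.0383, 0.0089],
  [1, 0.0099, -0.0574, 0.0119, -0.0354, -0.0383, 0.0089],
  [1, 0.0099, -0.0574, 0.0119, -0.0354, -0.0383, 0.0089],
  [1, 0.0099, -0.0574, 0.0119, -0.0354, -0.0383, 0.0089],
  [1, 0.0099, -0.0574, 0.0119, -0.0354, -0.0383, 0.0089],
  [1, 0.0099, -0.0574, 0.0119, -0.0354, -0.0383, 0.0089],
  [1, 0.0099, -0.0574, 0.0119, -0.0354, -0.0383, 0.0089],
  [1, 0.0099, -0.0574, 0.0119, -0.0354, -0.0383, 0.0089],
  [1, 0.0099, -0.0574, 0.0119, -0.0354, -0.0383, 0.0089],
  [1, 0, 0, 0, 0, 0, 0],
  [1, 0, 0, 0, 0, 0, 0],
])

```text
time: 14.6
ee_pos: [0.4484, -0.0059, 0.1902]
ee_rot: [0.012, 1.081, -0.018]
ft_force: [0.5, -0.6, -0.6]
finger_gap: 0.0088
```

```bash
python3 - <<'E'
from h import *
n=np.array([-np.sin(np.radians(28)),0,np.cos(np.radians(28))])
plan(np.array([.5,-.005,.085])+.0585*n,ptool(28,-1),6)
F=[]
for i in range(6):
    s=env.read_state(); Rm=R.from_rotvec(s["ee_rot"]); F.append(np.r_[Rm.inv().apply(s["ft_force"]),Rm.inv().apply(s["torque"])]); optics.capture("top")
print(s["time"],s["ee_pos"],Rm.as_matrix().round(3));print(np.round(F,3))
E
```

```text
N 6 row [ 0.0326  0.0007 -0.0021 -0.0006  0.0002  0.0001] mm/row 9.8 deg/row 0.03
14.85 [ 0.44872981 -0.00417021  0.19044861] [[ 0.47   0.016  0.882]
 [-0.007  1.    -0.014]
 [-0.883  0.001  0.47 ]]
[[ 7.490e-01 -5.430e-01  2.360e-01  8.000e-03  2.700e-01  1.000e-03]
 [ 1.470e-01  8.280e-01  2.800e-01 -3.000e-03  2.680e-01  4.100e-02]
 [ 1.014e+00 -9.840e-01 -5.120e-01  4.900e-02  2.400e-01  7.200e-02]
 [ 9.700e-02  7.700e-02 -3.940e-01 -5.400e-02  2.930e-01  2.100e-02]
 [ 5.090e-01 -3.510e-01 -4.100e-02  4.900e-02  2.600e-01 -2.000e-03]
 [ 5.590e-01  9.030e-01 -5.640e-01 -1.300e-02  2.470e-01 -3.700e-02]]
```

```bash
cat > samp.py <<'E'
from h import *
import sys,json
F=[]
for i in range(int(sys.argv[1])):
    s=env.read_state(); Rm=R.from_rotvec(s["ee_rot"]); F.append(np.r_[Rm.inv().apply(s["ft_force"]),Rm.inv().apply(s["torque"]),s["ee_pos"],Rm.apply([1,0,0])]); optics.capture("top")
F=np.array(F); m=F.mean(0); e=F.std(0)/np.sqrt(len(F))
piv=np.array([.5,-.005,.085]); t=np.degrees(np.arctan2(m[9],-m[11]))
n=np.array([-np.sin(np.radians(28)),0,np.cos(np.radians(28))]);u=np.array([n[2],0,-n[0]])
print("t",round(s["time"],2),"F",m[:3].round(2),"M",m[3:6].round(3),"se",e[0].round(2),e[4].round(3),"| tilt %.2f n %.2f u %.2f y %.2f mm"%(t,(m[6:9]-piv)@n*1e3,(m[6:9]-piv)@u*1e3,m[7]*1e3),"gap",s["finger_gap"].round(4))
open("log.txt","a").write(json.dumps(m.tolist())+"\n")
E
echo
```

Request:
send_rows([
  [1, 0.0326, 0, -0.002, 0, 0, 0],
  [1, 0.0326, 0, -0.002, 0, 0, 0],
  [1, 0.0326, 0, -0.002, 0, 0, 0],
  [1, 0.0326, 0, -0.002, 0, 0, 0],
  [1, 0.0326, 0, -0.002, 0, 0, 0],
  [1, 0.0326, 0, -0.002, 0, 0, 0],
  [1, 0, 0, 0, 0, 0, 0],
  [1, 0, 0, 0, 0, 0, 0],
])

```text
time: 15.57
ee_pos: [0.4729, -0.0048, 0.1366]
ee_rot: [0.01, 1.082, -0.014]
ft_force: [-0.7, -0.0, -0.1]
finger_gap: 0.0086
```

```bash
python3 samp.py 10
```

```text
Traceback (most recent call last):
  File "samp.py", line 9, in <module>
    print("t",round(s["time"],2),"F",m[:3].round(2),"M",m[3:6].round(3),"se",e[0].round(2),e[4].round(3),"| tilt %.2f n %.2f u %.2f y %.2f mm"%(t,(m[6:9]-piv)@n*1e3,(m[6:9]-piv)@u*1e3,m[7]*1e3),"gap",s["finger_gap"].round(4))
                                                                                                                                                                                                        ^^^^^^^^^^^^^^^^^^^^^
AttributeError: 'float' object has no attribute 'round'
```

Request:
send_rows([
  [1, 0.015, 0, 0, 0, 0, 0],
  [1, 0.015, 0, 0, 0, 0, 0],
  [1, 0.013, 0, 0, 0, 0, 0],
  [1, 0, 0, 0, 0, 0, 0],
  [1, 0, 0, 0, 0, 0, 0],
])

```text
time: 16.48
ee_pos: [0.4791, -0.0055, 0.1251]
ee_rot: [0.01, 1.082, -0.015]
ft_force: [-1.7, -0.3, 1.5]
finger_gap: 0.009
```

```bash
python3 samp.py 8
```

```text
Traceback (most recent call last):
  File "samp.py", line 9, in <module>
    print("t",round(s["time"],2),"F",m[:3].round(2),"M",m[3:6].round(3),"se",e[0].round(2),e[4].round(3),"| tilt %.2f n %.2f u %.2f y %.2f mm"%(t,(m[6:9]-piv)@n*1e3,(m[6:9]-piv)@u*1e3,m[7]*1e3),"gap",s["finger_gap"].round(4))
                                                                                                                                                                                                        ^^^^^^^^^^^^^^^^^^^^^
AttributeError: 'float' object has no attribute 'round'
```

```bash
sed -i 's/s\["finger_gap"\].round(4)/s["finger_gap"]/' samp.py; python3 samp.py 10
```

```text
t 17.33 F [-1.46 -0.5  -1.52] M [ 0.016  0.536 -0.044] se 0.13 0.009 | tilt 28.07 n 45.56 u 0.60 y -5.43 mm gap 0.008956139976158526
```

Request:
send_rows([
  [1, 0.01, 0, 0, 0, 0, 0],
  [1, 0, 0, 0, 0, 0, 0],
  [1, 0, 0, 0, 0, 0, 0],
])

```text
time: 17.63
ee_pos: [0.4808, -0.0055, 0.1229]
ee_rot: [0.01, 1.081, -0.015]
ft_force: [-2.8, -0.7, 4.3]
finger_gap: 0.0087
```

```bash
python3 samp.py 12
```

```text
t 18.18 F [-5.11 -0.02  0.21] M [-0.006  0.224 -0.063] se 0.16 0.029 | tilt 28.09 n 42.61 u 0.80 y -5.49 mm gap 0.009125296858929058
```

Request:
send_rows([
  [1, -0.01, 0, 0, 0, 0, 0],
  [1, 0, 0, 0.0039, 0, 0.1111, 0],
  [1, 0, 0, 0.0039, 0, 0.1111, 0],
  [1, 0, 0, 0, 0, 0, 0],
  [1, 0, 0, 0, 0, 0, 0],
  [1, 0, 0, 0, 0, 0, 0],
])

```text
time: 18.73
ee_pos: [0.4811, -0.0053, 0.1261]
ee_rot: [0.011, 1.253, -0.014]
ft_force: [1.1, -0.2, 3.7]
finger_gap: 0.0085
```

```bash
python3 samp.py 14
```

```text
t 19.38 F [-2.59  0.71  0.11] M [-0.006  0.047  0.142] se 0.11 0.061 | tilt 18.10 n 45.45 u 2.61 y -5.38 mm gap 0.008965959772980226
```

Request:
send_rows([
  [1, 0, 0, -0.0039, 0, -0.1111, 0],
  [1, 0, 0, -0.0039, 0, -0.1111, 0],
  [1, 0, 0, -0.0039, 0, -0.1111, 0],
  [1, 0, 0, -0.0039, 0, -0.1111, 0],
  [1, 0, 0, 0, 0, 0, 0],
  [1, 0, 0, 0, 0, 0, 0],
  [1, 0, 0, 0, 0, 0, 0],
])

```text
time: 20.02
ee_pos: [0.4772, -0.0055, 0.1248]
ee_rot: [0.008, 0.908, -0.016]
ft_force: [-4.0, 0.4, 0.6]
finger_gap: 0.0089
```

```bash
python3 samp.py 14
```

```text
t 20.67 F [-3.03 -0.81 -0.63] M [-0.026  0.542 -0.154] se 0.13 0.07 | tilt 38.05 n 45.70 u -1.29 y -5.47 mm gap 0.009234992735173135
```

Request:
send_rows([
  [1, 0, 0, 0.0041, 0, 0.1183, 0],
  [1, 0, 0, 0.0041, 0, 0.1183, 0],
  [1, 0.005, 0, 0, 0, 0, 0],
  [1, 0.0065, 0, 0, 0, 0, 0],
  [1, 0, 0, 0, 0, 0, 0],
  [1, 0, 0, 0, 0, 0, 0],
  [1, 0, 0, 0, 0, 0, 0],
])

```text
time: 21.3
ee_pos: [0.4803, -0.0052, 0.1225]
ee_rot: [0.01, 1.09, -0.015]
ft_force: [-0.7, 0.9, 5.6]
finger_gap: 0.0089
```

```bash
python3 samp.py 20; python3 - <<'E'
from h import *
P=optics.capture("scene");Q=optics.capture("top")
cv2.imwrite("pics/fin.png",np.hstack([cv2.resize(P["image"][180:270,225:315],(450,450),interpolation=2),cv2.resize(Q["image"][155:225,250:320],(350,450),interpolation=2)]))
E
```

```text
t 22.25 F [-5.36  1.22  2.18] M [-0.01  -0.16   0.144] se 0.11 0.006 | tilt 27.58 n 42.45 u 0.24 y -5.23 mm gap 0.008664386032128355
```

View pics/fin.png

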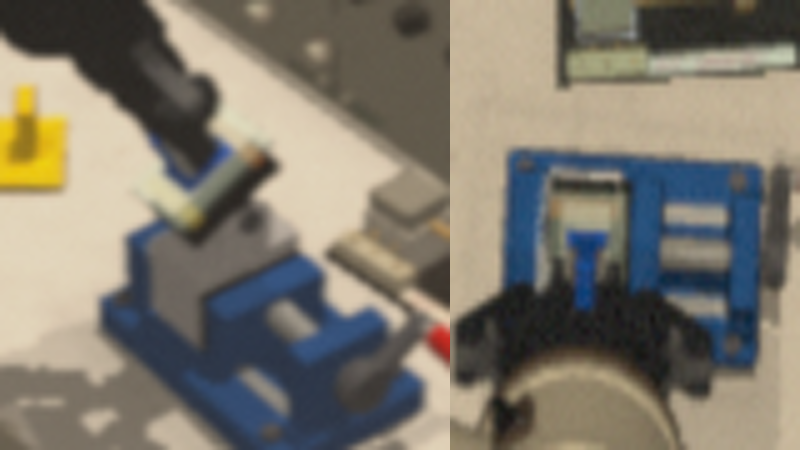

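Request:
send_rows([
  [1, -0.01, 0, 0, 0, 0, 0],
  [1, -0.015, 0, 0, 0, 0, 0],
  [1, 0, 0, 0.0015, 0, 0.0111, 0],
  [1, 0, 0, 0, 0, 0, 0],
  [1, 0, 0, 0, 0, 0, 0],
])

```text
time: 22.82
ee_pos: [0.4775, -0.0054, 0.1295]
ee_rot: [0.01, 1.101, -0.015]
ft_force: [-0.5, -0.4, -0.7]
finger_gap: 0.009
```

```bash
python3 samp.py 20
```

```text
t 23.77 F [ 0.61 -0.05 -0.36] M [ 0.011  0.268 -0.007] se 0.11 0.006 | tilt 26.91 n 49.91 u 1.14 y -5.40 mm gap 0.008801070314156651
```

Request:
send_rows([
  [1, 0.01, 0, 0, 0, 0, 0],
  [1, 0.01, 0, 0, 0, 0, 0],
  [1, 0.005, 0, 0, 0, 0, 0],
  [1, 0, 0, 0, 0, 0, 0],
  [1, 0, 0, 0, 0, 0, 0],
  [1, 0, 0, 0, 0, 0, 0],
])

```text
time: 24.32
ee_pos: [0.4812, -0.0055, 0.1232]
ee_rot: [0.01, 1.101, -0.015]
ft_force: [-1.6, -0.5, 4.9]
finger_gap: 0.0092
```

```bash
python3 samp.py 25
```

```text
t 25.52 F [-4.94 -0.76  1.31] M [-0.009 -0.037 -0.219] se 0.08 0.008 | tilt 26.95 n 42.62 u 1.34 y -5.53 mm gap 0.00898187855483049
```

Request:
send_rows([
  [1, 0.001, 0, 0, 0, 0, 0],
  [1, 0, 0, 0, 0, 0, 0],
  [1, 0, 0, 0, 0, 0, 0],
  [1, 0, 0, 0, 0, 0, 0],
])

```text
time: 25.9
ee_pos: [0.4813, -0.0055, 0.123]
ee_rot: [0.01, 1.1, -0.015]
ft_force: [-1.1, -0.5, 5.3]
finger_gap: 0.0088
```

```bash
python3 samp.py 8; python3 - <<'E'
from h import *
P=optics.capture("scene"); from seg import seg,red; print(seg(P,(290,230,340,290),red)[0])
print(env.finish_job())
E
```

```text
t 26.25 F [-5.16 -0.96  1.57] M [-0.015 -0.061 -0.229] se 0.22 0.01 | tilt 26.95 n 42.33 u 1.34 y -5.54 mm gap 0.00892931189549935
[317.625      251.18055556]
the job is handed in; nothing more can be done
None
```

The job is handed in at about 26 s, with the gripper still holding the blue-tab slide across both sprung rails. No verdict was reported.

- **Crank:** I swung the red grip over until the resisting force rose to about 20 N, which I took as the hard stop at 2.05 rad. The jaw is seen closed on the block, and the grip had not moved when I checked again at the end. During the swing the fingers pulled on the grip with up to about 52 N, because my first arc was about 4 mm too high. I corrected the arc as I went.
- **Slide:** I found the slope by touch, tilting the slide 10° either way on the rails, which put it at about 27.2 ± 1°. The slide is held at 27.0°.
- **Press:** The push square to the slope is about 5.8 N, which means both rails are in by about 4.8 mm on average, near half of their travel. No bottoming showed in the forces.
- **Balance between rails:** The moment reads close to zero, so the two rails should give within about 1 mm of each other. That reading is noisy and partly masked by about 1.5 N of sideways friction, so it is the least certain check. I did not measure the rails' give directly.
- **Left alone:** I did not go near the glassware, pots or the yellow look-alike.

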